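# Gauge the pressure tester's port with a go / no-go plug gauge

### The job

Check the bore of the pressure tester's port with the double-ended plug gauge: slide the long go end fully home, until its collar sits on the port's face, and only then turn the gauge round and press the short no-go end gently but firmly (5 to 15 N) for half a second or more on the mouth of the bore at the bottom of the port's shallow recess, so that it is shown to refuse entry. Finish by laying the gauge back in its wooden cradle, either way round, and let go. Find the bore by feel and never force the gauge (always under 30 N), and leave the other things on the bench alone.

Things in the scene. Friction and masses are not known exactly. Their poses are not given: they have to be found in the camera images.
- gauge_center (a point): Centre of the loose plug gauge, mid-handle on its axis: x along the gauge towards the go end, z up. Grasp the square handle here from above, closing across it (along y): 54 mm are free along it between the cradle's uprights, at least 60 mm beside it. It starts in the cradle, level, 42 mm above the bench.
- gauge: The double-ended plug gauge, 220 g, 140 mm long: square aluminium handle 84 long, 18 x 18 mm (flats level and upright), a round steel collar 38 diameter, 6 thick, at each end, and a round steel pin beyond each collar. Origin 19 mm under gauge_center (on the collars' lowest line); axes as gauge_center.
- go_tip (a point): Middle of the end face of the go pin: the LONG, thinner one, 22 mm diameter, 30 long, with a 1 mm chamfer at its tip; 78 mm from gauge_center along +x.
- nogo_tip (a point): Middle of the end face of the no-go pin: the SHORT, thicker one, 27 mm diameter, 14 long; 62 mm from gauge_center along -x.
- cradle_seat (a point): Where gauge_center lies when the gauge rests in its fixed wooden cradle, 42 mm above the bench; x along the cradle, z up. The gauge may lie up to 5 mm either way along x before a collar meets an upright; either end may point to +x.
- cradle: The cradle; origin under its centre, on the bench, axes as cradle_seat. Base 130 x 56 x 8 mm, two uprights 10 thick (along x) and 41 wide at x = -32 and +32 mm, each with a notch open at the top, 23 wide, floor 33 and top 45 mm above the bench, for the handle.
- port (a point): NOMINAL middle of the port's front face, 72 mm above the bench; x level, straight into the bore (direction true), z up. The real centre lies anywhere up to 3.5 mm off this point in y and also up to 3.5 mm in z, anew each time: not measured, to be found by feel or sight. The port is rigid: it does not move when pushed.
- tester: Fixed blue pressure tester, 166 deep, 150 wide, 110 mm high (weights on top to 180, from 74 behind the front); origin on the bench under it, 86 mm behind the port's face; axes as port. Port: steel block 60 x 60, 6 proud; recess 31 diameter, 4 deep, in its floor the concentric bore 23.5 diameter, sharp-edged, ending 37 below the face. Go goes 30 deep (collar on face), no-go stops 4 deep.
- meter: Bystander: loose yellow handheld meter, 160 x 85 x 35 mm, lying flat; origin under its centre. Leave alone.
- weight: Bystander: loose steel disc weight, 80 mm diameter, 26 high; origin under its centre. Leave alone.
- fitting: Bystander: loose brass fitting, 32 mm diameter, 34 high, standing; origin under its centre. Leave alone.
Not all that is in view belongs to the job. What is shaped like the gauge but pink or yellow is not meant.

How it is judged:
By the outcome, as a careful person would: the job done as asked, in the order asked, and still so for the second after the job is handed in, with the robot touching nothing.
It also fails if it takes over 72 s, if anything falls off the work surface, if the arm or the gripper's body presses on something with over 40 N, if the wrist force passes 120 N, or if a joint passes its speed limit or range.

### The arm

A 6-joint arm with a two-finger parallel gripper is mounted at the origin on the work surface. World frame = base frame: x ahead of the robot, y to its left, z up, the work surface at z = 0. Lengths are in m, angles in rad, forces in N, time in s.
With the tool pointing down it reaches from about 0.25 to 0.725 m from the base axis. Payload 4 kg.
Tool frame: the origin (TCP) lies midway between the tips of the shut fingers; the grasp point (between the pads) lies 19 mm behind it; z points along the fingers, y is the direction in which the jaws open and shut (so a half turn about z gives the same grasp; the last joint's range is limited). The gripper opens to 85 mm and grips with 20 to 120 N. Pads are 22 mm wide; open, the fingers measure 114 mm over their backs; the gripper's body (76 mm by 85 mm) begins 54 mm behind the grasp point. The pads swing forward as they close: fully open they stand 13 mm farther back than shut.
Start: joints at [1.3, 0.241, 0.005, 1.335, 0, 1.571], TCP at [0.134, 0.482, 0.231] pointing down, gripper open.
Joint ranges: [-2.72, 2.72], [-1.05, 1.87], [-1.09, 1.28], [-1.99, 2.15], [-1.42, 1.44], [-3.14, 3.14]. Speed limits (rad/s): [2.79, 2.79, 3.14, 3.14, 3.14, 3.14].

### API

Orientations are given as a unit quaternion [x, y, z, w].
In Python, from workcell import monitor, cams, order gives the robot as it stands.
- The arm moves only by the tool send_rows, never from a script. Its argument "moves" is a list of rows, each a list of 4 numbers: the shift along the tool's x, y, z as a fraction of full scale, then the turn about the tool's z as a fraction of full scale. A call has 1 to 20 rows; each row shifts and turns the commanded pose from where the row before left it, along the tool's axes as they then stand; what a row does not reach is not made up. Full scale, the value 1, is 100 cm for a shift and 0.1 rad for a turn. A row lasts 1/10 s, in which the tool goes at most 50 mm and 8.59 degrees, less where a joint would pass 70% of its speed; a pose out of reach is approached as far as the arm can. A call with a number of a shift or a turn outside -1 to 1 is refused whole. A call with a gripper value outside its range is refused whole. "claw" is the gripper's target within -1 to 1 (fully open at 1, half-way at 0, shut at -1), set as the call begins (left out, the last holds). The fingers move at their own pace and stop on an object; the grip force is fixed at half the most. Time passes only in rows, so rows that do not move let the fingers close. It gives the time, the measured TCP pose, the force and the opening at its end, in the units of the state.
- monitor.get_obs(): the state, without advancing time (a new reading comes with each control period).
- cams.camera(name): name is "scene" or "top" or "wrist"; returns (picture, depth): 420x560x3 uint8, blue, green, red; 420x560 float32, m along the optical axis (not along the pixel's ray), 0 where there is no reading.
- cams.camera_info(name): a dict with "intrinsics" (3x3 intrinsics, pixels), "T" (4x4, takes a point from camera to world coordinates); the wrist camera has in their place "mount" (4x4, takes a point from camera to tool coordinates, whose origin is the TCP and whose axes are the flange's). Camera axes: x right, y up, looking along -z (the intrinsics and any distortion apply to the point x, -y, -z); pixel columns grow to the right and rows downward; lengths in m; the calibration is good to about 2 mm. A picture is of the moment at which its call begins: read the wrist's pose just before it. camera_info takes no time and is no camera call.
- order.job_done(): hands the job in, once; it reports no verdict.
The state is a dict: "clock": time; "joint_pos": joint angles; "joint_vel": joint speeds; "tau": joint torques, N m; "eef_pos": TCP position; "tool_rot": TCP orientation; "ft_force": force on the tool from outside, world axes, zero at the start; "ft_torque": the same for the moment, N m; "grip_width": finger opening in m.
Only numpy, scipy, OpenCV 4.12 (cv2) and the standard library are available. Lean on these libraries where they do the work, as an engineer would, in place of code of your own. Each camera call takes 0.05 s, during which the arm holds its last target.

## Working session

There is one attempt and no reset: what is moved stays moved. The work goes in short steps, Python scripts to look and compute and a tool call to move; the robot and the scene stay as the last step left them, time stands still between calls to the robot, and variables do not carry over. Pictures are saved under pics/ and viewed, and the job is handed in when it is done.

Besides the shell and the picture viewer there is one more tool, called after "Request:" as a command line: name --pt "numbers of a row" for each row, then --argument value for the rest. send_rows: Moves the arm, as the interface text tells. Its arguments: {"type":"object","properties":{"moves":{"type":"array","items":{"type":"array","items":{"type":"number","minimum":-1,"maximum":1}}},"claw":{"type":"number"}},"required":["moves"]}

```bash
ls; mkdir -p pics; cat > h.py <<'E'
import numpy as np, cv2
from workcell import monitor, cams, order
from scipy.spatial.transform import Rotation as R
def T(name,obs=None):
    i=cams.camera_info(name)
    if 'T' in i: return np.array(i['intrinsics']),np.array(i['T'])
    M=np.eye(4);M[:3,:3]=R.from_quat(obs['tool_rot']).as_matrix();M[:3,3]=obs['eef_pos']
    return np.array(i['intrinsics']),M@np.array(i['mount'])
def ray(K,Tm,u,v):
    d=np.array([(u-K[0,2])/K[0,0],-(v-K[1,2])/K[1,1],-1.]);return Tm[:3,3],Tm[:3,:3]@d
def onz(K,Tm,u,v,z):
    o,d=ray(K,Tm,u,v);return o+d*(z-o[2])/d[2]
def proj(K,Tm,p):
    q=np.linalg.inv(Tm)@np.r_[p,1];return np.array([K[0,0]*q[0]/-q[2]+K[0,2],K[1,1]*-q[1]/-q[2]+K[1,2]])
def cloud(K,Tm,dep):
    v,u=np.mgrid[:dep.shape[0],:dep.shape[1]]
    p=np.stack([(u-K[0,2])/K[0,0]*dep,-(v-K[1,2])/K[1,1]*dep,-dep,],-1)
    return p@Tm[:3,:3].T+Tm[:3,3]
E
python3 - <<'E'
from h import *
print(monitor.get_obs())
for n in ['scene','top','wrist']:
    o=monitor.get_obs();print(n,cams.camera_info(n))
    p,d=cams.camera(n);cv2.imwrite(f'pics/{n}0.png',p);np.savez(f'{n}0.npz',p=p,d=d,**{k:o[k] for k in('eef_pos','tool_rot')})
E
```

```text
pics
{'clock': 0.0, 'joint_pos': array([1.29999683e+00, 2.41406000e-01, 3.69830807e-03, 1.33518413e+00,
       4.46151349e-05, 1.57082234e+00]), 'joint_vel': array([2.09106004e-03, 1.92652575e-03, 1.17192660e-04, 5.03807392e-04,
       4.60050649e-05, 1.13118698e-03]), 'tau': array([-9.03297678e-04, -3.72318721e+01,  2.52407330e+01,  1.70171721e-02,
       -3.17631784e-04, -1.21283421e-05]), 'eef_pos': array([0.13356706, 0.48116693, 0.23040654]), 'tool_rot': array([ 1.34999247e-01,  9.90845147e-01, -1.03515087e-03, -1.63521874e-04]), 'ft_force': array([ 0.4645466 ,  0.15279322, -0.56239885]), 'ft_torque': array([-0.02015781, -0.03769155,  0.00048806]), 'grip_width': 0.08494025789628974}
scene {'intrinsics': array([[386.17851396,   0.        , 278.75011614],
       [  0.        , 386.17851396, 210.1617825 ],
       [  0.        ,   0.        ,   1.        ]]), 'T': array([[-0.30189476, -0.52884065,  0.79321316,  1.14601895],
       [ 0.9533278 , -0.16304462,  0.25413099,  0.2696735 ],
       [-0.00506566,  0.83291297,  0.55338081,  0.47353196],
       [ 0.        ,  0.        ,  0.   
[... 274 characters left out ...]
99978641,  0.00597194, -0.01978573,  0.06926832],
       [-0.01823785,  0.19541054,  0.98055194,  0.91931504],
       [ 0.        ,  0.        ,  0.        ,  1.        ]])}
wrist {'intrinsics': array([[328.61006774,   0.        , 278.78604374],
       [  0.        , 328.61006774, 210.39958365],
       [  0.        ,   0.        ,   1.        ]]), 'mount': array([[-3.23576868e-04,  9.60182492e-01,  2.79373366e-01,
         7.21849162e-02],
       [ 9.99999929e-01,  2.56367922e-04,  2.77108931e-04,
        -5.28253856e-04],
       [ 1.94452775e-04,  2.79373436e-01, -9.60182506e-01,
        -1.41824894e-01],
       [ 0.00000000e+00,  0.00000000e+00,  0.00000000e+00,
         1.00000000e+00]])}
```

View pics/scene0.png

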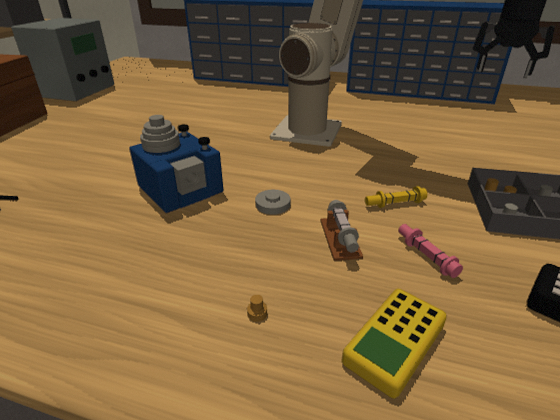

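View pics/top0.png

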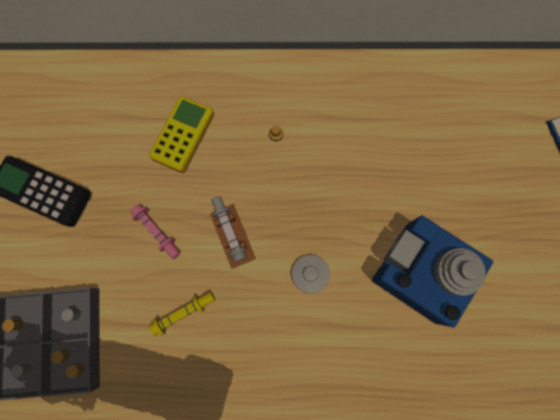

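View pics/wrist0.png

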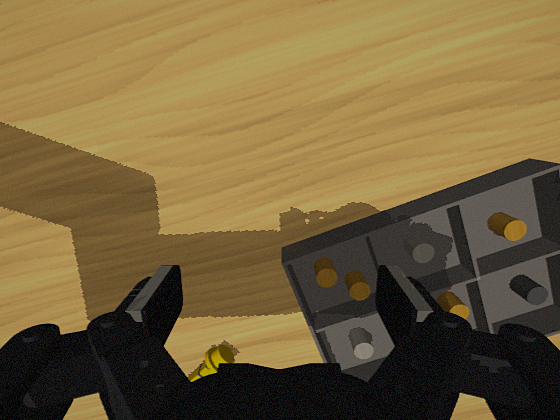

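Candidates in the top view are grey in the cradle (230,232), pink (155,230) and yellow (183,312). The grey steel/aluminium one in the wooden cradle fits the description. I'll confirm it in a crop and measure.

```bash
python3 - <<'E'
from h import *
for n,(u0,v0,u1,v1) in dict(top=(195,180,275,280),scene=(305,185,375,270)).items():
    z=np.load(n+'0.npz');c=z['p'][v0:v1,u0:u1]
    cv2.imwrite(f'pics/crop_{n}.png',cv2.resize(c,None,fx=6,fy=6,interpolation=cv2.INTER_CUBIC)[:600])
a=cv2.imread('pics/crop_top.png');b=cv2.imread('pics/crop_scene.png')
h=min(len(a),len(b));m=np.hstack([a[:h],b[:h]]);m=cv2.resize(m,None,fx=.85,fy=.85);cv2.imwrite('pics/crop.png',m);print(m.shape)
for n in ['top','scene']:
    z=np.load(n+'0.npz');K,Tm=T(n);P=cloud(K,Tm,z['d']);p=z['p'].astype(int);hsv=cv2.cvtColor(z['p'],cv2.COLOR_BGR2HSV)
    ok=z['d']>0
    tb=ok&(abs(P[...,2])<.02);print(n,'table z',np.median(P[...,2][tb]))
    # gauge region
    for nm,z0,z1,rr in [('gauge',.046,.07,.12)]:
        m=ok&(P[...,2]>z0)&(P[...,2]<z1)&(hsv[...,1]<90)
        c=onz(*T('top'),230,230,.05)
        m&=np.hypot(P[...,0]-c[0],P[...,1]-c[1])<rr
        q=P[m];print(nm,len(q),q.mean(0),q.max(0),q.min(0))
        ev,V=np.linalg.eigh(np.cov(q[:,:2].T));a=V[:,1];s=(q[:,:2]-q[:,:2].mean(0))@a;print('axis',a,np.degrees(np.arctan2(a[1],a[0])),s.min(),s.max())
    # tester
    m=ok&(P[...,2]>.1)&(P[...,2]<.2)&(P[...,1]<-.1)&(P[...,0]>.1)&(P[...,0]<.8)&(P[...,1]>-.6)
    q=P[m];print('tester top',len(q),q.mean(0),np.median(q[:,2]))
    mt=ok&(P[...,2]>.1)&(P[...,2]<.118)&m
    r=cv2.minAreaRect((P[mt][:,:2]*1000).astype(np.float32));print(r,cv2.boxPoints(r))
E
```

```text
(434, 765, 3)
top table z -0.0008612890179279242
gauge 664 [0.53363564 0.20164062 0.05134555] [0.60192063 0.23757914 0.06314623] [0.4690319  0.16572486 0.04606997]
axis [-0.91678057 -0.39939128] -156.45987029888283 -0.07309379781077102 0.06570903287725635
tester top 6412 [ 0.44750814 -0.19829795  0.12313399] 0.11003514236325151
((454.0205078125, -198.38821411132812), (166.39202880859375, 149.90675354003906), 56.31321334838867) [[ 345.50824 -226.04103]
 [ 470.24298 -309.1872 ]
 [ 562.5328  -170.7354 ]
 [ 437.79803  -87.58923]]
scene table z -0.0008852923034813609
gauge 555 [0.54500488 0.2045056  0.05144105] [0.60645813 0.238284   0.06133918] [0.47266134 0.16504832 0.04609333]
axis [-0.91646212 -0.40012146] -156.4142281748284 -0.06612029409455343 0.0775667507447805
tester top 2789 [ 0.46877175 -0.20030683  0.12372366] 0.10997353566119533
((459.36676025390625, -197.49652099609375), (162.5227508544922, 149.80712890625), 55.029422760009766) [[ 351.4119  -221.15448]
 [ 474.1708  -307.01727]
 [ 567.32166 -173.83856]
 [ 444.5627   -87.97577]]
```

View pics/crop.png

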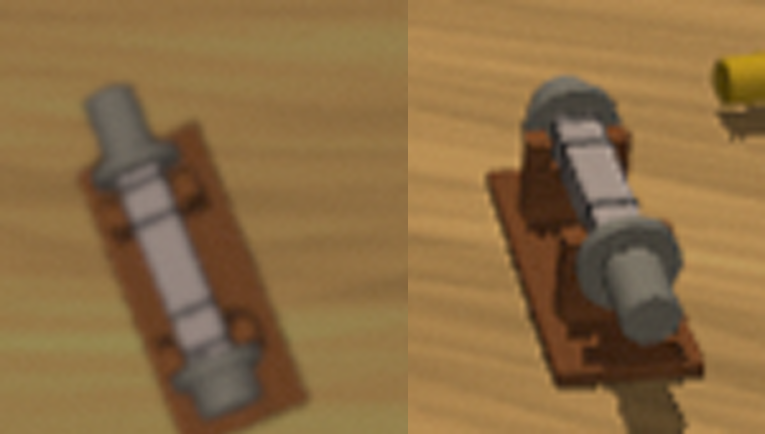

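The crop shows the grey gauge in the brown cradle. The long thin go pin is at the upper left in the top view, pointing to world +x, and the no-go is at the lower right. Next is the port's face.

```bash
python3 - <<'E'
from h import *
z=np.load('scene0.npz');c=z['p'][120:210,125:230]
a=cv2.resize(c,None,fx=5,fy=5,interpolation=cv2.INTER_CUBIC)
z2=np.load('top0.npz');c=z2['p'][205:290,365:430]
b=cv2.resize(c,(344,450),interpolation=cv2.INTER_CUBIC);m=np.hstack([a,b])[:, :800];cv2.imwrite('pics/port.png',m)
K,Tm=T('scene');P=cloud(K,Tm,z['d'])
ok=z['d']>0
# front-face points: blue, normal approx (.555,.832)
hsv=cv2.cvtColor(z['p'],cv2.COLOR_BGR2HSV)
m=np.zeros_like(ok);m[140:205,165:225]=1
blue=(hsv[...,1]>120)&(hsv[...,0]>95)&(hsv[...,0]<130)
q=P[m.astype(bool)&ok&blue&(P[...,2]<.1)&(P[...,2]>.01)]
from scipy.optimize import least_squares
n0=np.array([.55,.83]);
def f(t): return q[:,0]*np.cos(t[0])+q[:,1]*np.sin(t[0])-t[1]
s=least_squares(f,[.98,.17],loss='soft_l1',f_scale=.001);print('blue front',np.degrees(s.x[0]),s.x[1],np.std(s.fun),len(q))
m2=m.astype(bool)&ok&~blue&(hsv[...,1]<90)&(P[...,2]<.106)&(P[...,2]>.03)
q=P[m2];d=q[:,:2]@[np.cos(s.x[0]),np.sin(s.x[0])]-s.x[1];q=q[(d>.002)&(d<.02)]
s2=least_squares(f,s.x,loss='soft_l1',f_scale=.001);print('port face',np.degrees(s2.x[0]),s2.x[1],len(q))
th=s2.x[0];l=q@np.array([-np.sin(th),np.cos(th),0]);print('lat range',l.min(),l.max(),np.median(l),'z',q[:,2].min(),q[:,2].max())
E
```

```text
blue front 56.321668086863305 0.16296674500616537 0.0056457932528278 1269
port face 56.16293886160623 0.17080014233524657 595
lat range -0.5232870894280086 -0.4618506149588439 -0.49429530702186164 z 0.039119474624224826 0.10195722823881775
```

View pics/port.png

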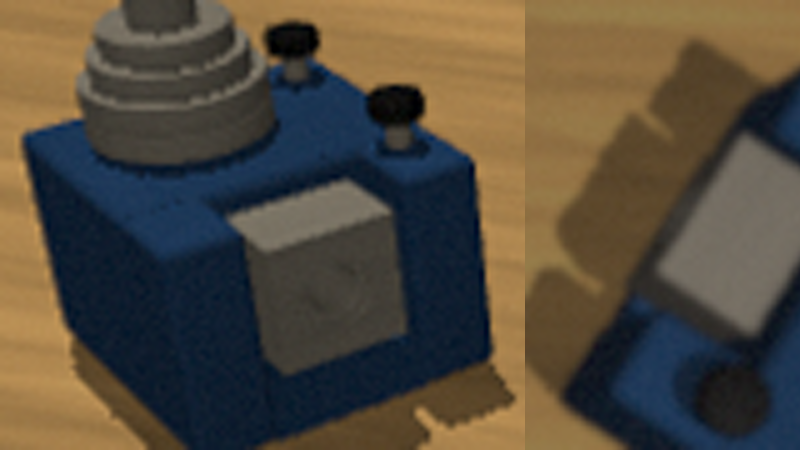

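Request:
send_rows --pt "0 0 0 1" --pt "0 0 0 0"

```text
clock: 0.35
eef_pos: [0.1337, 0.4815, 0.2309]
tool_rot: [0.184, 0.983, -0.0, -0.0]
ft_force: [0.6, 0.1, 0.3]
grip_width: 0.0851
```

```bash
cat >> h.py <<'E'
def st():
    o=monitor.get_obs();Rm=R.from_quat(o['tool_rot']).as_matrix()
    print('t',round(float(o['clock']),2),'tcp',np.round(o['eef_pos'],4),'xyaw',round(np.degrees(np.arctan2(Rm[1,0],Rm[0,0])),2),'q',np.round(o['joint_pos'],3),'F',np.round(o['ft_force'],2),'w',round(float(o['grip_width']),4))
    return o,Rm
def to(p,yaw=None):
    o,Rm=st();d=Rm.T@(np.array(p)-o['eef_pos']);print('tool shift',np.round(d,4))
    if yaw is not None:
        y=np.degrees(np.arctan2(Rm[1,0],Rm[0,0]));print('turn rad (tool z)',round(-np.radians((yaw-y+180)%360-180),4))
E
python3 -c "
from h import *
to([.5315,.1998,.15],23.5)"
```

```text
t 0.35 tcp [0.1337 0.4815 0.2309] xyaw 158.76 q [ 1.3    0.241  0.004  1.335 -0.     1.671] F [0.62 0.15 0.34] w 0.0851
tool shift [-0.4729 -0.1184  0.0811]
turn rad (tool z) 2.3608
```

Request:
send_rows --pt "-0.043 -0.0108 0 0" --pt "-0.043 -0.0108 0 0" --pt "-0.043 -0.0108 0 0" --pt "-0.043 -0.0108 0 0" --pt "-0.043 -0.0108 0 0" --pt "-0.043 -0.0108 0 0" --pt "-0.043 -0.0108 0 0" --pt "-0.043 -0.0108 0 0" --pt "-0.043 -0.0108 0 0" --pt "-0.043 -0.0108 0 0" --pt "-0.043 -0.0108 0 0" --pt "0 0 0 -0.98" --pt "0 0 0.01 -0.98" --pt "0 0 0.01 -0.98" --pt "0 0 0.01 -0.98" --pt "0 0 0.01 -0.98" --pt "0 0 0.01 -0.98" --pt "0 0 0.01 -0.98" --pt "0 0 0.01 -0.95" --pt "0 0 0 0"

```text
clock: 2.35
eef_pos: [0.5304, 0.1992, 0.1595]
tool_rot: [-0.204, 0.979, -0.0, -0.002]
ft_force: [-0.7, 0.2, -0.7]
grip_width: 0.0854
```

```bash
python3 - <<'E'
from h import *
to([.5315,.1998,.10],203.5)
o=monitor.get_obs();p,d=cams.camera('wrist');cv2.imwrite('pics/w1.png',p);np.savez('w1.npz',p=p,d=d,eef_pos=o['eef_pos'],tool_rot=o['tool_rot'])
K,Tm=T('wrist',o);P=cloud(K,Tm,d);ok=d>0
print('table',np.median(P[...,2][ok&(abs(P[...,2])<.006)]))
hsv=cv2.cvtColor(p,cv2.COLOR_BGR2HSV)
m=ok&(P[...,2]>.047)&(P[...,2]<.068)&(hsv[...,1]<90)&(np.hypot(P[...,0]-.53,P[...,1]-.2)<.1)
q=P[m];ev,V=np.linalg.eigh(np.cov(q[:,:2].T));a=V[:,1]*np.sign(V[0,1]);s=(q[:,:2]-q[:,:2].mean(0))@a
print(q.mean(0),np.degrees(np.arctan2(a[1],a[0])),s.min(),s.max(),q[:,2].max())
u=np.array([a[0],a[1]]);print('go',q[:,:2].mean(0)+s.max()*u,'cen from go',q[:,:2].mean(0)+(s.max()-.078)*u,'from nogo',q[:,:2].mean(0)+(s.min()+.062)*u)
E
```

```text
t 2.35 tcp [0.5304 0.1992 0.1595] xyaw -156.41 q [ 0.359  0.413  0.06   1.221 -0.    -0.052] F [-0.73  0.22 -0.69] w 0.0854
tool shift [-0.0015  0.0001  0.0595]
turn rad (tool z) 0.0016
table -0.0007780192876191139
[0.52897804 0.200882   0.05182973] 23.44655757851374 -0.0621408064351264 0.07820369855999049 0.06196922180311032
go [0.60072458 0.23199875] cen from go [0.52916492 0.20096305] from nogo [0.52884886 0.20082598]
```

View pics/w1.png

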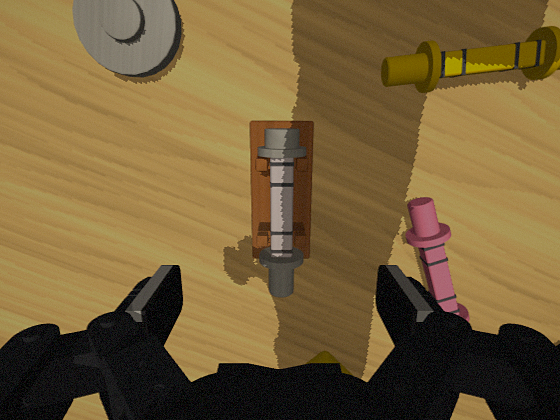

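The picture shows the gauge at (280,210), with the handle between the uprights and the no-go up at (282,140). The measured length is 140 mm, so the pose is right. Descending.

Request:
send_rows --pt "0.0006 0.0021 0.03 0" --pt "0 0 0.03 0" --pt "0 0 0.03 0" --pt "0 0 0.025 0" --pt "0 0 0.015 0" --pt "0 0 0.0065 0" --pt "0 0 0 0" --pt "0 0 0 0"

```text
clock: 3.2
eef_pos: [0.5311, 0.2017, 0.0259]
tool_rot: [-0.204, 0.979, 0.0, 0.001]
ft_force: [0.5, 0.7, 0.6]
grip_width: 0.0855
```

Request:
send_rows --pt "0 0 0 0" --pt "0 0 0 0" --pt "0 0 0 0" --pt "0 0 0 0" --pt "0 0 0 0" --pt "0 0 0 0" --pt "0 0 0 0" --pt "0 0 0 0" --pt "0 0 0 0" --pt "0 0 0 0" --claw -1

```text
clock: 4.2
eef_pos: [0.5305, 0.2014, 0.0252]
tool_rot: [-0.204, 0.979, 0.0, 0.0]
ft_force: [-0.6, 0.9, 5.1]
grip_width: 0.0173
```

```bash
python3 -c "
from h import *
st()"
```

```text
t 4.2 tcp [0.5305 0.2014 0.0252] xyaw -156.49 q [ 0.363  0.539 -0.122  0.909 -0.    -0.047] F [-0.58  0.86  5.08] w 0.0173
```

Request:
send_rows --pt "0 0 -0.003 0" --pt "0 0 -0.012 0" --pt "0 0 -0.02 0" --pt "0 0 -0.03 0" --pt "0 0 -0.03 0" --pt "0.015 -0.0402 0 0" --pt "0.015 -0.0402 0 0" --pt "0.015 -0.0402 0 0" --pt "0.015 -0.0402 0 0" --pt "0.015 -0.0402 0 0"

```text
clock: 5.2
eef_pos: [0.5411, -0.0144, 0.1201]
tool_rot: [-0.204, 0.979, 0.0, -0.0]
ft_force: [0.7, 0.5, -3.1]
grip_width: 0.0169
```

Request:
send_rows --pt "0 0 0 0.99" --pt "0 0 0 0.99" --pt "0 0 0 0.99" --pt "0 0 0 0.99" --pt "0 0 0 0.99" --pt "0 0 0 0.99" --pt "0 0 0 0.99" --pt "0 0 0 0.99" --pt "0 0 0 0.99" --pt "0 0 0 0.99" --pt "0 0 0 0.99" --pt "0 0 0 0.99" --pt "0 0 0 0.99"

```text
clock: 6.5
eef_pos: [0.5411, -0.0128, 0.1199]
tool_rot: [0.426, 0.905, -0.0, -0.0]
ft_force: [-0.1, 1.1, -1.5]
grip_width: 0.0166
```

Request:
send_rows --pt "0 0 0 0.99" --pt "0 0 0 0.99" --pt "0 0 0 0.99" --pt "0 0 0 0.99" --pt "0 0 0 0.99" --pt "0 0 0 0.99" --pt "0 0 0 0.99" --pt "0 0 0 0.99" --pt "0 0 0 0.99" --pt "0 0 0 0.99" --pt "0 0 0 0.99" --pt "0 0 0 0.99" --pt "0 0 0 0.95" --pt "0 0 0 0" --pt "0 0 0 0"

```text
clock: 8.0
eef_pos: [0.5413, -0.0129, 0.1199]
tool_rot: [0.881, 0.472, -0.0, -0.0]
ft_force: [-0.6, 0.0, -2.7]
grip_width: 0.0167
```

```bash
python3 - <<'E'
from h import *
to([.5419,-.0129,.12],56.3)
o=monitor.get_obs();p,d=cams.camera('wrist');cv2.imwrite('pics/w2.png',p);np.savez('w2.npz',p=p,d=d,eef_pos=o['eef_pos'],tool_rot=o['tool_rot'])
E
```

```text
t 8.0 tcp [ 0.5413 -0.0129  0.1199] xyaw 56.37 q [-0.024  0.395 -0.079  1.098  0.     2.134] F [-0.62  0.04 -2.75] w 0.0167
tool shift [ 0.0003  0.0005 -0.0001]
turn rad (tool z) 0.0012
```

View pics/w2.png

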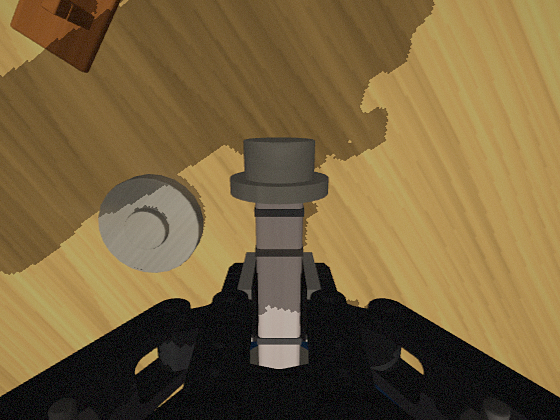

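The picture shows the gauge straight in the grip (axis column about 280, no-go at the top). The gripper body hides the port. I'll enhance the earlier scene image of the port instead.

```bash
python3 - <<'E'
from h import *
ims=[]
for k in range(6):
    p,d=cams.camera('scene');ims.append(p.astype(float))
    if k==0: D=d
p=np.mean(ims,0);np.savez('s2.npz',p=p,d=D)
c=p[135:215,155:230].mean(2)
# rectify the face: homography from plane coordinates
K,Tm=T('scene');n=np.array([.5548,.8320,0]);t=np.array([-.832,.5548,0])
P=cloud(K,Tm,D)
g=p.mean(2).astype(np.float32)
# face map: lateral range, z range in scene's own frame, offset .1708
L=np.linspace(-.545,-.435,550)[::-1]*1.0; Z=np.linspace(.125,.015,550)
Lg,Zg=np.meshgrid(L,Z);pts=.1708*n+Lg[...,None]*t+Zg[...,None]*np.array([0,0,1])
q=(pts-Tm[:3,3])@Tm[:3,:3]
u=K[0,0]*q[...,0]/-q[...,2]+K[0,2];v=-K[1,1]*q[...,1]/-q[...,2]+K[1,2]
w=cv2.remap(g,u.astype(np.float32),v.astype(np.float32),cv2.INTER_CUBIC)
w=np.clip((w-20)*2.2,0,255).astype(np.uint8);cv2.imwrite('pics/face.png',w)
E
```

```text
(no output)
```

View pics/face.png

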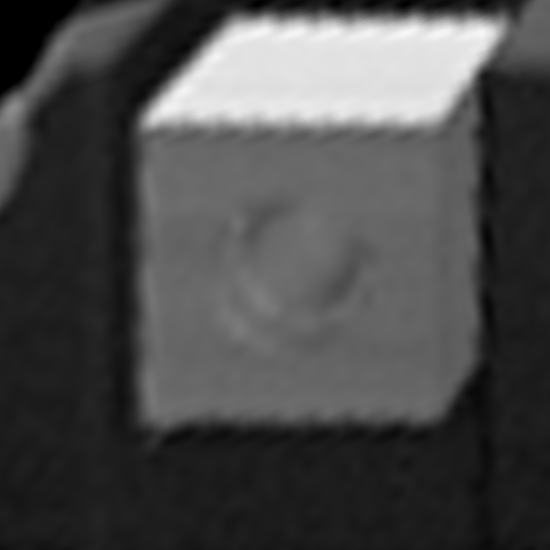

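```bash
python3 - <<'E'
from h import *
z=np.load('top0.npz');K,Tm=T('top');P=cloud(K,Tm,z['d']);hsv=cv2.cvtColor(z['p'],cv2.COLOR_BGR2HSV)
n=np.array([.5548,.8320,0]);t=np.array([-.832,.5548,0])
m=(z['d']>0)&(P[...,2]>.09)&(P[...,2]<.118)&(hsv[...,1]<100)
N=P@n;L=P@t
m&=(N>.12)&(N<.18)&(abs(L+.488)<.05)
q=P[m];print(len(q),'N',N[m].min(),N[m].max(),'L',L[m].min(),L[m].max(),np.percentile(L[m],[1,99]),np.median(q[:,2]))
b=(z['d']>0)&(P[...,2]>.105)&(P[...,2]<.118)&(N<.16);b&=abs(L+.488)<.1
b&=(N>0)
print('body L',np.percentile(L[b],[.2,99.8]),'mid',np.percentile(L[b],[.2,99.8]).mean(),'Nmax',N[b].max())
o=np.load('w2.npz');K,Tm=T('wrist',o);P=cloud(K,Tm,o['d']);ok=o['d']>0
m=ok&(P[...,2]>.12)&(P[...,2]<.17);v,u=np.mgrid[:420,:560];m&=(v<240)&(v>120)&(abs(u-280)<60)
q=P[m]-o['eef_pos'];print('nogo end n max',(q@n).max(),'lat mid of pin',[ (q@t)[(q@n)>.05].min(),(q@t)[(q@n)>.05].max()],'ztop pin',np.percentile(q[(q@n)>.052][:,2],98),'collar zmax',q[:,2].max())
h=(v>215)&(v<300)&(abs(u-280)<18)&ok; 
for a,b_ in [(215,235),(255,300)]:
  hh=h&(v>=a)&(v<b_);qq=P[hh]-o['eef_pos'];print(a,'handle n',np.mean(qq@n),'z',np.median(qq[:,2]),'lat',np.mean(qq@t))
E
```

```text
721 N 0.12404062002896347 0.17037362482433255 L -0.5255314982828295 -0.4487282961936925 [-0.52143833 -0.45134183] 0.09962640503873177
body L [-0.56212441 -0.41357172] mid -0.48784806172182305 Nmax 0.1599763955917108
nogo end n max 0.06156507408115692 lat mid of pin [np.float64(-0.01238288573418343), np.float64(0.014453181355863116)] ztop pin 0.030082971723559223 collar zmax 0.03658036768576882
215 handle n 0.030487765573662062 z 0.02508532813671742 lat 0.0004837622325920363
255 handle n 0.008816305776769395 z 0.025048905331417376 lat 0.0004414833477851025
```

Request:
send_rows --pt "0 0.008 0.015 0.012" --pt "0 0.008 0.018 0" --pt "-0.004 0.008 0.018 0" --pt "-0.005 0.0075 0.0134 0" --pt "-0.0056 0 0 0" --pt "0 0 0 0" --pt "0 0 0 0" --pt "0 0 0 0"

```text
clock: 9.15
eef_pos: [0.5603, -0.0424, 0.0565]
tool_rot: [0.882, 0.471, 0.001, 0.0]
ft_force: [-0.2, -0.4, -2.1]
grip_width: 0.0169
```

```bash
cat >> h.py <<'E'
N_=np.array([.5548,.8320,0]);T_=np.array([-.832,.5548,0])
def ps():
    o,Rm=st();e=o['eef_pos'];f=o['ft_force'];print('N %.4f L %.4f z %.4f | F n %.2f t %.2f z %.2f | tq'%(e@N_,e@T_,e[2],f@N_,f@T_,f[2]),np.round(o['ft_torque'],3))
E
python3 - <<'E'
from h import *
ps()
p,d=cams.camera('scene');cv2.imwrite('pics/s3.png',cv2.resize(p[100:220,120:300],None,fx=4.4,fy=4.4,interpolation=cv2.INTER_CUBIC))
E
```

```text
t 9.15 tcp [ 0.5603 -0.0424  0.0565] xyaw 56.2 q [-0.076  0.493 -0.106  0.97   0.     2.085] F [-0.23 -0.38 -2.06] w 0.0169
N 0.2756 L -0.4897 z 0.0565 | F n -0.44 t -0.02 z -2.06 | tq [-0.012 -0.04   0.015]
```

View pics/s3.png

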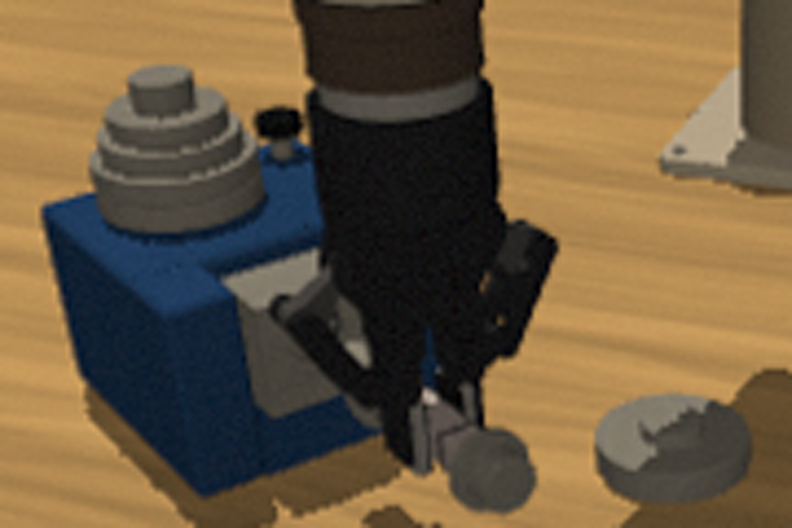

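The gauge is held in front of the port with the go end towards it. Now I'll feel for the recess.

Request:
send_rows --pt "-0.008 0 0 0" --pt "-0.008 0 0 0" --pt "-0.005 0 0 0" --pt "-0.002 0 0 0" --pt "-0.001 0 0 0" --pt "-0.001 0 0 0" --pt "0 0 0 0"

```text
clock: 9.9
eef_pos: [0.5457, -0.0633, 0.0554]
tool_rot: [0.882, 0.471, 0.0, -0.0]
ft_force: [-0.5, 0.7, -1.5]
grip_width: 0.017
```

```bash
python3 -c "
from h import *
ps()"
```

```text
t 9.9 tcp [ 0.5457 -0.0633  0.0554] xyaw 56.18 q [-0.116  0.474 -0.141  0.956  0.     2.045] F [-0.52  0.67 -1.5 ] w 0.017
N 0.2501 L -0.4892 z 0.0554 | F n 0.27 t 0.81 z -1.50 | tq [ 0.039 -0.004 -0.016]
```

Request:
send_rows --pt "-0.001 0 0 0" --pt "-0.001 0 0 0" --pt "0 0 0 0"

```text
clock: 10.2
eef_pos: [0.5445, -0.065, 0.0553]
tool_rot: [0.882, 0.471, -0.0, -0.0]
ft_force: [-0.0, 0.4, -1.8]
grip_width: 0.0164
```

Request:
send_rows --pt "-0.001 0 0 0" --pt "0 0 0 0"

```text
clock: 10.4
eef_pos: [0.5439, -0.0659, 0.0554]
tool_rot: [0.882, 0.471, -0.0, -0.0]
ft_force: [0.1, -0.5, -1.7]
grip_width: 0.0171
```

```bash
python3 -c "
from h import *
ps()"
```

```text
t 10.4 tcp [ 0.5439 -0.0659  0.0554] xyaw 56.18 q [-0.12   0.471 -0.145  0.954 -0.     2.041] F [ 0.07 -0.47 -1.75] w 0.0171
N 0.2470 L -0.4891 z 0.0554 | F n -0.35 t -0.32 z -1.75 | tq [ 0.04   0.028 -0.011]
```

Request:
send_rows --pt "-0.001 0 0 0" --pt "0 0 0 0"

```text
clock: 10.6
eef_pos: [0.5434, -0.0667, 0.0554]
tool_rot: [0.882, 0.471, -0.0, -0.0]
ft_force: [0.1, 0.4, -2.3]
grip_width: 0.0171
```

Request:
send_rows --pt "-0.001 0 0 0" --pt "0 0 0 0"

```text
clock: 10.8
eef_pos: [0.5428, -0.0676, 0.0554]
tool_rot: [0.882, 0.471, -0.0, 0.0]
ft_force: [-0.4, -0.3, -1.4]
grip_width: 0.017
```

Request:
send_rows --pt "-0.001 0 0 0" --pt "0 0 0 0"

```text
clock: 11.0
eef_pos: [0.5424, -0.0683, 0.0555]
tool_rot: [0.882, 0.471, 0.0, 0.0]
ft_force: [-0.2, 0.1, -1.4]
grip_width: 0.0168
```

```bash
python3 -c "
from h import *
ps()"
```

```text
t 11.0 tcp [ 0.5424 -0.0683  0.0555] xyaw 56.18 q [-0.125  0.469 -0.149  0.952  0.     2.036] F [-0.23  0.06 -1.42] w 0.0168
N 0.2441 L -0.4892 z 0.0555 | F n -0.07 t 0.23 z -1.42 | tq [ 0.031 -0.044  0.026]
```

Request:
send_rows --pt "-0.001 0 0 0" --pt "0 0 0 0"

```text
clock: 11.2
eef_pos: [0.5423, -0.0684, 0.0556]
tool_rot: [0.882, 0.471, 0.001, -0.0]
ft_force: [1.8, 3.6, -1.5]
grip_width: 0.0171
```

Request:
send_rows --pt "-0.001 0 0 0" --pt "0 0 0 0"

```text
clock: 11.4
eef_pos: [0.5423, -0.0685, 0.0557]
tool_rot: [0.882, 0.471, 0.002, -0.001]
ft_force: [2.3, 5.6, -1.5]
grip_width: 0.017
```

```bash
python3 -c "
from h import *
ps()"
```

```text
t 11.4 tcp [ 0.5423 -0.0685  0.0557] xyaw 56.24 q [-0.127  0.468 -0.151  0.95   0.003  2.033] F [ 2.29  5.56 -1.51] w 0.017
N 0.2439 L -0.4892 z 0.0557 | F n 5.90 t 1.18 z -1.51 | tq [ 1.168 -0.555 -0.067]
```

Contact is at the recess floor, about 4 mm past the face. I'll back off about 1 mm and feel the recess walls sideways.

Request:
send_rows --pt "0.003 0 0 0" --pt "0 0.001 0 0" --pt "0 0.001 0 0" --pt "0 0 0 0"

```text
clock: 11.8
eef_pos: [0.5444, -0.0691, 0.0553]
tool_rot: [0.882, 0.471, -0.0, 0.0]
ft_force: [0.1, 0.2, -1.5]
grip_width: 0.0167
```

Request:
send_rows --pt "0 0.001 0 0" --pt "0 0 0 0"

```text
clock: 12.0
eef_pos: [0.5454, -0.0694, 0.0554]
tool_rot: [0.882, 0.471, -0.0, 0.0]
ft_force: [-0.1, 0.8, -1.4]
grip_width: 0.0169
```

Request:
send_rows --pt "0 0.001 0 0" --pt "0 0 0 0"

```text
clock: 12.2
eef_pos: [0.5463, -0.0698, 0.0554]
tool_rot: [0.882, 0.471, 0.0, 0.0]
ft_force: [-0.3, 0.3, -1.4]
grip_width: 0.0176
```

```bash
python3 -c "
from h import *
ps()"
```

```text
t 12.2 tcp [ 0.5463 -0.0698  0.0554] xyaw 56.18 q [-0.127  0.476 -0.137  0.957 -0.     2.034] F [-0.3   0.25 -1.44] w 0.0176
N 0.2450 L -0.4933 z 0.0554 | F n 0.04 t 0.39 z -1.44 | tq [-0.01  -0.021  0.007]
```

Request:
send_rows --pt "0 0.001 0 0" --pt "0 0 0 0"

```text
clock: 12.4
eef_pos: [0.5472, -0.0703, 0.0554]
tool_rot: [0.882, 0.471, 0.0, 0.0]
ft_force: [0.2, 0.2, -1.4]
grip_width: 0.0172
```

Request:
send_rows --pt "0 0.001 0 0" --pt "0 0 0 0"

```text
clock: 12.6
eef_pos: [0.548, -0.0709, 0.0554]
tool_rot: [0.882, 0.471, 0.0, 0.0]
ft_force: [0.9, -0.3, -2.4]
grip_width: 0.017
```

```bash
python3 -c "
from h import *
ps()"
```

```text
t 12.6 tcp [ 0.548  -0.0709  0.0554] xyaw 56.18 q [-0.129  0.479 -0.132  0.959 -0.     2.032] F [ 0.87 -0.3  -2.35] w 0.017
N 0.2451 L -0.4953 z 0.0554 | F n 0.24 t -0.89 z -2.35 | tq [ 0.011 -0.046  0.016]
```

Request:
send_rows --pt "0 0.001 0 0" --pt "0 0 0 0"

```text
clock: 12.8
eef_pos: [0.5487, -0.0714, 0.0554]
tool_rot: [0.882, 0.471, -0.0, -0.0]
ft_force: [-0.2, 0.6, -1.6]
grip_width: 0.0168
```

Request:
send_rows --pt "0 0.001 0 0" --pt "0 0 0 0"

```text
clock: 13.0
eef_pos: [0.549, -0.0716, 0.0552]
tool_rot: [0.882, 0.471, -0.0, -0.001]
ft_force: [-1.9, 1.5, -2.0]
grip_width: 0.0169
```

```bash
python3 -c "
from h import *
ps()"
```

```text
t 13.0 tcp [ 0.549  -0.0716  0.0552] xyaw 56.18 q [-1.300e-01  4.820e-01 -1.280e-01  9.620e-01  1.000e-03  2.031e+00] F [-1.92  1.5  -1.98] w 0.0169
N 0.2450 L -0.4965 z 0.0552 | F n 0.18 t 2.43 z -1.98 | tq [ 0.217  0.321 -0.178]
```

Request:
send_rows --pt "0 -0.002 0 0" --pt "0 -0.002 0 0" --pt "0 -0.002 0 0" --pt "0 -0.001 0 0" --pt "0 -0.001 0 0" --pt "0 0 0 0"

```text
clock: 13.6
eef_pos: [0.5428, -0.0674, 0.0555]
tool_rot: [0.882, 0.471, 0.0, 0.0]
ft_force: [-0.6, 0.1, -1.5]
grip_width: 0.0171
```

Request:
send_rows --pt "0 -0.001 0 0" --pt "0 0 0 0"

```text
clock: 13.8
eef_pos: [0.542, -0.0669, 0.0554]
tool_rot: [0.882, 0.471, 0.0, -0.0]
ft_force: [1.1, 0.2, -3.6]
grip_width: 0.0171
```

```bash
python3 -c "
from h import *
ps()"
```

```text
t 13.8 tcp [ 0.542  -0.0669  0.0554] xyaw 56.19 q [-0.123  0.468 -0.151  0.952  0.     2.038] F [ 1.11  0.2  -3.64] w 0.0171
N 0.2451 L -0.4881 z 0.0554 | F n 0.78 t -0.81 z -3.64 | tq [-0.072  0.027  0.002]
```

Request:
send_rows --pt "0 -0.001 0 0" --pt "0 0 0 0"

```text
clock: 14.0
eef_pos: [0.5411, -0.0663, 0.0554]
tool_rot: [0.882, 0.471, -0.0, -0.0]
ft_force: [-0.2, 0.1, -1.8]
grip_width: 0.017
```

```bash
python3 -c "
from h import *
ps()"
```

```text
t 14.0 tcp [ 0.5411 -0.0663  0.0554] xyaw 56.19 q [-0.122  0.467 -0.153  0.951 -0.     2.039] F [-0.19  0.13 -1.84] w 0.017
N 0.2450 L -0.4870 z 0.0554 | F n 0.00 t 0.22 z -1.84 | tq [-0.012  0.017 -0.025]
```

Request:
send_rows --pt "0 -0.001 0 0" --pt "0 0 0 0"

```text
clock: 14.2
eef_pos: [0.5407, -0.066, 0.0555]
tool_rot: [0.882, 0.471, 0.0, 0.0]
ft_force: [0.2, -0.5, -2.1]
grip_width: 0.0171
```

Request:
send_rows --pt "0 -0.001 0 0" --pt "0 0 0 0"

```text
clock: 14.4
eef_pos: [0.5404, -0.0657, 0.0557]
tool_rot: [0.882, 0.471, 0.001, 0.001]
ft_force: [2.0, -2.2, -2.8]
grip_width: 0.017
```

```bash
python3 -c "
from h import *
ps()"
```

```text
t 14.4 tcp [ 0.5404 -0.0657  0.0557] xyaw 56.19 q [-1.21e-01  4.64e-01 -1.57e-01  9.48e-01 -1.00e-03  2.04e+00] F [ 1.98 -2.21 -2.83] w 0.017
N 0.2452 L -0.4861 z 0.0557 | F n -0.74 t -2.87 z -2.83 | tq [-0.382 -0.513  0.233]
```

Request:
send_rows --pt "0 0.002 0 0" --pt "0 0.002 0 0" --pt "0 0.0022 0 0" --pt "0 0 0.002 0" --pt "0 0 0.001 0" --pt "0 0 0 0"

```text
clock: 15.0
eef_pos: [0.5443, -0.0686, 0.052]
tool_rot: [0.882, 0.471, -0.0, -0.0]
ft_force: [0.5, 0.6, -0.9]
grip_width: 0.0166
```

Request:
send_rows --pt "0 0 0.001 0" --pt "0 0 0 0"

```text
clock: 15.2
eef_pos: [0.5445, -0.0686, 0.0513]
tool_rot: [0.882, 0.471, -0.0, -0.0]
ft_force: [0.8, -0.1, -1.5]
grip_width: 0.0167
```

Request:
send_rows --pt "0 0 0.001 0" --pt "0 0 0 0"

```text
clock: 15.4
eef_pos: [0.5446, -0.0687, 0.0503]
tool_rot: [0.882, 0.471, -0.0, -0.0]
ft_force: [0.1, 0.0, -1.6]
grip_width: 0.0168
```

```bash
python3 -c "
from h import *
ps()"
```

```text
t 15.4 tcp [ 0.5446 -0.0687  0.0503] xyaw 56.18 q [-0.125  0.479 -0.148  0.944  0.     2.036] F [ 0.12  0.01 -1.63] w 0.0168
N 0.2450 L -0.4912 z 0.0503 | F n 0.08 t -0.09 z -1.63 | tq [-0.015  0.053 -0.007]
```

Request:
send_rows --pt "0 0 0.001 0" --pt "0 0 0 0"

```text
clock: 15.6
eef_pos: [0.5446, -0.0687, 0.0493]
tool_rot: [0.882, 0.471, -0.0, -0.0]
ft_force: [0.5, -0.3, -1.9]
grip_width: 0.0169
```

Request:
send_rows --pt "0 0 0.001 0" --pt "0 0 0 0"

```text
clock: 15.8
eef_pos: [0.5449, -0.0687, 0.0485]
tool_rot: [0.882, 0.471, 0.0, 0.0]
ft_force: [-0.3, 0.3, -0.2]
grip_width: 0.0169
```

```bash
python3 -c "
from h import *
ps()"
```

```text
t 15.8 tcp [ 0.5449 -0.0687  0.0485] xyaw 56.18 q [-0.125  0.481 -0.15   0.939 -0.     2.036] F [-0.28  0.33 -0.22] w 0.0169
N 0.2451 L -0.4914 z 0.0485 | F n 0.12 t 0.42 z -0.22 | tq [-0.007  0.095 -0.049]
```

Request:
send_rows --pt "0 0 0.001 0" --pt "0 0 0 0"

```text
clock: 16.0
eef_pos: [0.545, -0.0688, 0.0479]
tool_rot: [0.882, 0.471, 0.0, 0.0]
ft_force: [-0.9, 0.9, 2.9]
grip_width: 0.0166
```

```bash
python3 -c "
from h import *
ps()"
```

```text
t 16.0 tcp [ 0.545  -0.0688  0.0479] xyaw 56.18 q [-0.125  0.482 -0.151  0.937 -0.     2.036] F [-0.94  0.92  2.93] w 0.0166
N 0.2452 L -0.4916 z 0.0479 | F n 0.25 t 1.29 z 2.93 | tq [-0.12   0.345 -0.027]
```

Request:
send_rows --pt "0 0 -0.003 0" --pt "0 0 -0.003 0" --pt "0 0 -0.003 0" --pt "0 0 0 0"

```text
clock: 16.4
eef_pos: [0.545, -0.0688, 0.0568]
tool_rot: [0.882, 0.471, 0.0, 0.0]
ft_force: [0.5, -0.8, -2.3]
grip_width: 0.0169
```

Request:
send_rows --pt "0 0 -0.001 0" --pt "0 0 0 0"

```text
clock: 16.6
eef_pos: [0.5447, -0.0687, 0.0574]
tool_rot: [0.882, 0.471, 0.0, -0.0]
ft_force: [0.5, -0.2, -1.1]
grip_width: 0.0169
```

Request:
send_rows --pt "0 0 -0.001 0" --pt "0 0 0 0"

```text
clock: 16.8
eef_pos: [0.5447, -0.0687, 0.0584]
tool_rot: [0.882, 0.471, -0.0, -0.0]
ft_force: [0.5, -0.3, -1.8]
grip_width: 0.0173
```

```bash
python3 -c "
from h import *
ps()"
```

```text
t 16.8 tcp [ 0.5447 -0.0687  0.0584] xyaw 56.19 q [-0.125  0.47  -0.139  0.962  0.     2.036] F [ 0.5  -0.35 -1.78] w 0.0173
N 0.2451 L -0.4913 z 0.0584 | F n -0.02 t -0.61 z -1.78 | tq [ 0.048 -0.054 -0.014]
```

Request:
send_rows --pt "0 0 -0.001 0" --pt "0 0 0 0"

```text
clock: 17.0
eef_pos: [0.5446, -0.0686, 0.0591]
tool_rot: [0.882, 0.471, -0.0, -0.0]
ft_force: [-0.3, -0.6, -4.5]
grip_width: 0.0168
```

Request:
send_rows --pt "0 0 -0.001 0" --pt "0 0 0 0"

```text
clock: 17.2
eef_pos: [0.5445, -0.0685, 0.0599]
tool_rot: [0.882, 0.471, -0.0, -0.0]
ft_force: [0.9, -1.0, -6.8]
grip_width: 0.0172
```

```bash
python3 -c "
from h import *
ps()"
```

```text
t 17.2 tcp [ 0.5445 -0.0685  0.0599] xyaw 56.19 q [-0.125  0.468 -0.137  0.966  0.     2.035] F [ 0.86 -0.95 -6.79] w 0.0172
N 0.2451 L -0.4911 z 0.0599 | F n -0.32 t -1.24 z -6.79 | tq [ 0.335 -0.433  0.121]
```

Walls found: centre at L ≈ -0.4912 and z ≈ 0.0536, with spans near the expected 9 mm. I'll centre there and advance gently.

Request:
send_rows --pt "0 0 0.003 0" --pt "0 0 0.003 0" --pt "0 0 0.0008 0" --pt "-0.001 0 0 0" --pt "-0.001 0 0 0" --pt "0 0 0 0"

```text
clock: 17.8
eef_pos: [0.5436, -0.0705, 0.0538]
tool_rot: [0.882, 0.471, 0.0, 0.0]
ft_force: [-0.4, -0.3, -2.1]
grip_width: 0.0171
```

Request:
send_rows --pt "-0.001 0 0 0" --pt "0 0 0 0"

```text
clock: 18.0
eef_pos: [0.5431, -0.0713, 0.0537]
tool_rot: [0.882, 0.471, 0.0, 0.0]
ft_force: [0.2, -0.4, -1.8]
grip_width: 0.0171
```

Request:
send_rows --pt "-0.001 0 0 0" --pt "0 0 0 0"

```text
clock: 18.2
eef_pos: [0.5424, -0.0721, 0.0536]
tool_rot: [0.882, 0.471, -0.0, 0.0]
ft_force: [-0.5, -1.2, -1.7]
grip_width: 0.0169
```

```bash
python3 -c "
from h import *
ps()"
```

```text
t 18.2 tcp [ 0.5424 -0.0721  0.0536] xyaw 56.18 q [-0.132  0.472 -0.15   0.949 -0.     2.029] F [-0.46 -1.24 -1.66] w 0.0169
N 0.2409 L -0.4913 z 0.0536 | F n -1.29 t -0.31 z -1.66 | tq [ 0.01   0.027 -0.007]
```

It is in the bore, 3 mm past the floor with no force. Sliding in.

Request:
send_rows --pt "-0.002 0 0 0" --pt "-0.002 0 0 0" --pt "-0.002 0 0 0" --pt "0 0 0 0"

```text
clock: 18.6
eef_pos: [0.5389, -0.0773, 0.0536]
tool_rot: [0.882, 0.471, -0.0, -0.0]
ft_force: [0.2, 0.1, -2.0]
grip_width: 0.0166
```

Request:
send_rows --pt "-0.002 0 0 0" --pt "-0.002 0 0 0" --pt "-0.002 0 0 0" --pt "0 0 0 0"

```text
clock: 19.0
eef_pos: [0.5356, -0.0822, 0.0536]
tool_rot: [0.882, 0.471, -0.0, -0.0]
ft_force: [-0.0, 0.9, -1.5]
grip_width: 0.0169
```

Request:
send_rows --pt "-0.002 0 0 0" --pt "-0.002 0 0 0" --pt "-0.002 0 0 0" --pt "0 0 0 0"

```text
clock: 19.4
eef_pos: [0.5323, -0.0872, 0.0536]
tool_rot: [0.882, 0.471, -0.0, -0.0]
ft_force: [-0.3, 1.0, -1.8]
grip_width: 0.017
```

```bash
python3 -c "
from h import *
ps()"
```

```text
t 19.4 tcp [ 0.5323 -0.0872  0.0536] xyaw 56.16 q [-0.162  0.459 -0.172  0.94  -0.     1.999] F [-0.32  1.04 -1.77] w 0.017
N 0.2228 L -0.4913 z 0.0536 | F n 0.69 t 0.84 z -1.77 | tq [ 0.     0.008 -0.007]
```

Home is expected near N = 0.218.

Request:
send_rows --pt "-0.001 0 0 0" --pt "-0.001 0 0 0" --pt "-0.001 0 0 0" --pt "0 0 0 0"

```text
clock: 19.8
eef_pos: [0.5307, -0.0896, 0.0536]
tool_rot: [0.882, 0.471, -0.0, -0.0]
ft_force: [1.0, -0.5, -1.8]
grip_width: 0.0173
```

Request:
send_rows --pt "-0.001 0 0 0" --pt "-0.001 0 0 0" --pt "0 0 0 0"

```text
clock: 20.1
eef_pos: [0.5297, -0.0911, 0.0536]
tool_rot: [0.882, 0.471, 0.0, -0.0]
ft_force: [1.0, 1.4, -1.4]
grip_width: 0.0169
```

Request:
send_rows --pt "-0.001 0 0 0" --pt "0 0 0 0"

```text
clock: 20.3
eef_pos: [0.5297, -0.0911, 0.0537]
tool_rot: [0.882, 0.471, 0.001, -0.0]
ft_force: [1.9, 3.2, -2.7]
grip_width: 0.017
```

Request:
send_rows --pt "-0.001 0 0 0" --pt "0 0 0 0"

```text
clock: 20.5
eef_pos: [0.5297, -0.0912, 0.0538]
tool_rot: [0.882, 0.471, 0.002, -0.001]
ft_force: [3.2, 6.4, -2.7]
grip_width: 0.0167
```

```bash
python3 -c "
from h import *
ps()"
```

```text
t 20.5 tcp [ 0.5297 -0.0912  0.0538] xyaw 56.25 q [-0.173  0.455 -0.179  0.936  0.004  1.987] F [ 3.2   6.4  -2.71] w 0.0167
N 0.2180 L -0.4913 z 0.0538 | F n 7.10 t 0.89 z -2.71 | tq [ 1.228 -0.657 -0.007]
```

Request:
send_rows --pt "-0.001 0 0 0" --pt "0 0 0 0" --pt "0 0 0 0" --pt "0 0 0 0"

```text
clock: 20.9
eef_pos: [0.5297, -0.0911, 0.0539]
tool_rot: [0.882, 0.472, 0.003, -0.001]
ft_force: [3.5, 8.4, -3.8]
grip_width: 0.017
```

```bash
python3 -c "
from h import *
ps()"
```

```text
t 20.9 tcp [ 0.5297 -0.0911  0.0539] xyaw 56.3 q [-0.173  0.454 -0.179  0.935  0.005  1.986] F [ 3.54  8.42 -3.82] w 0.017
N 0.2181 L -0.4913 z 0.0539 | F n 8.97 t 1.72 z -3.82 | tq [ 1.659 -0.854 -0.054]
```

Home: N = 0.2180, exactly 26 mm past the recess floor, about 9 N on the collar. Withdrawing straight.

Request:
send_rows --pt "0.003 0 0 0" --pt "0.004 0 0 0" --pt "0.006 0 0 0" --pt "0.008 0 0 0" --pt "0.008 0 0 0" --pt "0.008 0 0 0" --pt "0.012 0 0 0" --pt "0.015 0 0 0" --pt "0.02 0 0 0" --pt "0 0 0 0" --pt "0 0 0 0"

```text
clock: 22.0
eef_pos: [0.575, -0.023, 0.0534]
tool_rot: [0.882, 0.472, -0.0, 0.0]
ft_force: [-0.1, -1.0, -1.3]
grip_width: 0.0173
```

```bash
cat > hand.py <<'E'
from h import *
ps()
o=monitor.get_obs();p,d=cams.camera('wrist');K,Tm=T('wrist',o);P=cloud(K,Tm,d)-o['eef_pos'];Rm=R.from_quat(o['tool_rot']).as_matrix();Q=P@Rm
ok=d>0;v,u=np.mgrid[:420,:560];h=ok&(abs(u-280)<18)
for a,b in [(215,235),(255,300),(300,330)]:
  m=h&(v>=a)&(v<b);q=Q[m];print(a,'handle x %.4f y %.4f ztop %.4f'%(q[:,0].mean(),np.median(q[:,1]),-np.median(q[:,2])))
m=ok&(v<240)&(v>100)&(abs(u-280)<70)&(Q[...,2]<-.005)&(Q[...,2]>-.045);q=Q[m];e=q[q[:,0]>.05];print('xmax',np.percentile(q[:,0],99.5),'pin y',e[:,1].min(),e[:,1].max(),'pin top',-np.percentile(e[:,2],2),'collar top',-q[:,2].min())
import sys;cv2.imwrite('pics/%s.png'%sys.argv[1],p)
E
python3 hand.py w3
```

```text
t 22.0 tcp [ 0.575  -0.023   0.0534] xyaw 56.27 q [-0.04   0.521 -0.067  0.984 -0.     2.12 ] F [-0.11 -1.   -1.25] w 0.0173
N 0.2998 L -0.4912 z 0.0534 | F n -0.89 t -0.46 z -1.25 | tq [-0.019  0.047 -0.011]
215 handle x 0.0307 y -0.0005 ztop 0.0250
255 handle x 0.0088 y -0.0004 ztop 0.0250
300 handle x -0.0081 y -0.0004 ztop 0.0250
xmax 0.06141862165574666 pin y -0.014496944176643396 0.012481272150524898 pin top 0.030105460644307008 collar top 0.03659903026013735
```

View pics/w3.png

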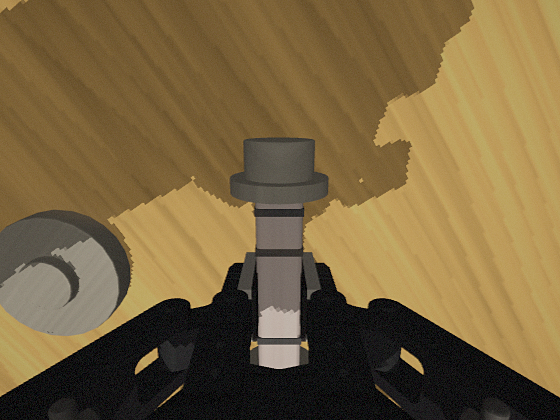

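The gauge is unchanged in the grip and level. Now the half turn.

Request:
send_rows --pt "0 0 0 -0.982" --pt "0 0 0 -0.982" --pt "0 0 0 -0.982" --pt "0 0 0 -0.982" --pt "0 0 0 -0.982" --pt "0 0 0 -0.982" --pt "0 0 0 -0.982" --pt "0 0 0 -0.982" --pt "0 0 0 -0.982" --pt "0 0 0 -0.982" --pt "0 0 0 -0.982" --pt "0 0 0 -0.982" --pt "0 0 0 -0.982" --pt "0 0 0 -0.982" --pt "0 0 0 -0.982" --pt "0 0 0 -0.982"

```text
clock: 23.65
eef_pos: [0.5742, -0.0245, 0.0535]
tool_rot: [0.289, 0.957, -0.0, -0.0]
ft_force: [0.5, 0.2, -1.6]
grip_width: 0.0167
```

Request:
send_rows --pt "0 0 0 -0.982" --pt "0 0 0 -0.982" --pt "0 0 0 -0.982" --pt "0 0 0 -0.982" --pt "0 0 0 -0.982" --pt "0 0 0 -0.982" --pt "0 0 0 -0.982" --pt "0 0 0 -0.982" --pt "0 0 0 -0.982" --pt "0 0 0 -0.982" --pt "0 0 0 -0.982" --pt "0 0 0 -0.982" --pt "0 0 0 -0.982" --pt "0 0 0 -0.982" --pt "0 0 0 -0.982" --pt "0 0 0 -0.972" --pt "0 0 0 0" --pt "0 0 0 0"

```text
clock: 25.45
eef_pos: [0.5744, -0.0243, 0.0536]
tool_rot: [-0.47, 0.883, 0.0, -0.0]
ft_force: [-0.1, -0.3, -1.6]
grip_width: 0.0172
```

```bash
python3 hand.py w4
```

```text
t 25.45 tcp [ 0.5744 -0.0243  0.0536] xyaw -123.99 q [-0.042  0.52  -0.068  0.983 -0.    -1.02 ] F [-0.11 -0.29 -1.56] w 0.0172
N 0.2985 L -0.4914 z 0.0536 | F n -0.30 t -0.07 z -1.56 | tq [ 0.014 -0.024 -0.003]
215 handle x 0.0324 y 0.0013 ztop 0.0250
255 handle x 0.0106 y 0.0014 ztop 0.0250
300 handle x -0.0064 y 0.0014 ztop 0.0249
xmax 0.06321523839248847 pin y -0.012754952376631521 0.014297860134208406 pin top 0.030195679109827102 collar top 0.03662523858026927
```

View pics/w4.png

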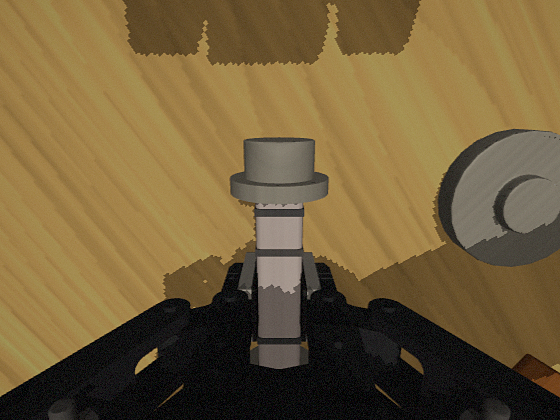

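The no-go end now points at the port (pin top at (280,140)) and the gauge is still level. Approaching.

Request:
send_rows --pt "0.015 0 0 -0.04" --pt "0.015 0 0 0" --pt "0.015 0 0 0" --pt "0.01 0 0 0" --pt "0.005 0 0 0" --pt "0 0 0 0" --pt "0 0 0 0"

```text
clock: 26.2
eef_pos: [0.5418, -0.0738, 0.0538]
tool_rot: [-0.472, 0.881, -0.0, 0.0]
ft_force: [-0.8, 0.1, -1.7]
grip_width: 0.0166
```

```bash
python3 -c "
from h import *
ps()"
```

```text
t 26.2 tcp [ 0.5418 -0.0738  0.0538] xyaw -123.61 q [-0.136  0.471 -0.151  0.948  0.    -1.12 ] F [-0.78  0.08 -1.71] w 0.0166
N 0.2392 L -0.4918 z 0.0538 | F n -0.37 t 0.69 z -1.71 | tq [-0.007  0.027 -0.001]
```

Request:
send_rows --pt "0 0.0005 0 0" --pt "0.002 0 0 0" --pt "0.002 0 0 0" --pt "0.001 0 0 0" --pt "0 0 0 0"

```text
clock: 26.7
eef_pos: [0.5382, -0.0777, 0.0535]
tool_rot: [-0.473, 0.881, 0.0, -0.0]
ft_force: [0.1, -0.1, -1.4]
grip_width: 0.017
```

Request:
send_rows --pt "0.001 0 0 0" --pt "0 0 0 0"

```text
clock: 26.9
eef_pos: [0.5378, -0.0786, 0.0536]
tool_rot: [-0.473, 0.881, -0.0, 0.0]
ft_force: [0.5, -0.0, -2.1]
grip_width: 0.0171
```

Request:
send_rows --pt "0.001 0 0 0" --pt "0 0 0 0"

```text
clock: 27.1
eef_pos: [0.5372, -0.0794, 0.0536]
tool_rot: [-0.473, 0.881, 0.0, -0.0]
ft_force: [0.8, 0.1, -1.7]
grip_width: 0.0169
```

Request:
send_rows --pt "0.001 0 0 0" --pt "0 0 0 0"

```text
clock: 27.3
eef_pos: [0.5366, -0.0803, 0.0536]
tool_rot: [-0.473, 0.881, -0.0, -0.0]
ft_force: [0.3, -0.5, -1.7]
grip_width: 0.0169
```

```bash
python3 -c "
from h import *
ps()"
```

```text
t 27.3 tcp [ 0.5366 -0.0803  0.0536] xyaw -123.61 q [-0.148  0.465 -0.163  0.944 -0.    -1.133] F [ 0.31 -0.55 -1.69] w 0.0169
N 0.2309 L -0.4910 z 0.0536 | F n -0.28 t -0.56 z -1.69 | tq [-0.01   0.021 -0.033]
```

Request:
send_rows --pt "0.001 0 0 0" --pt "0 0 0 0"

```text
clock: 27.5
eef_pos: [0.536, -0.0811, 0.0536]
tool_rot: [-0.473, 0.881, 0.0, -0.0]
ft_force: [0.9, -0.1, -2.6]
grip_width: 0.0171
```

Request:
send_rows --pt "0.001 0 0 0" --pt "0 0 0 0"

```text
clock: 27.7
eef_pos: [0.5355, -0.0819, 0.0536]
tool_rot: [-0.473, 0.881, 0.0, -0.0]
ft_force: [-0.9, 0.7, -2.0]
grip_width: 0.0168
```

Request:
send_rows --pt "0.001 0 0 0" --pt "0 0 0 0"

```text
clock: 27.9
eef_pos: [0.5354, -0.0822, 0.0537]
tool_rot: [-0.473, 0.881, 0.0, 0.001]
ft_force: [1.3, 2.3, -0.9]
grip_width: 0.0169
```

Request:
send_rows --pt "0.001 0 0 0" --pt "0 0 0 0"

```text
clock: 28.1
eef_pos: [0.5354, -0.0822, 0.0538]
tool_rot: [-0.473, 0.881, 0.001, 0.001]
ft_force: [2.4, 6.0, -2.5]
grip_width: 0.0172
```

```bash
python3 -c "
from h import *
ps()"
```

```text
t 28.1 tcp [ 0.5354 -0.0822  0.0538] xyaw -123.55 q [-0.154  0.462 -0.167  0.941  0.003 -1.139] F [ 2.38  6.03 -2.48] w 0.0172
N 0.2286 L -0.4910 z 0.0538 | F n 6.34 t 1.37 z -2.48 | tq [ 1.026 -0.487 -0.054]
```

Contact is exactly at the predicted recess-floor depth (N = 0.2286). Pressing to about 10 N and holding.

Request:
send_rows --pt "0.001 0 0 0" --pt "0 0 0 0" --pt "0 0 0 0"

```text
clock: 28.4
eef_pos: [0.5354, -0.0822, 0.054]
tool_rot: [-0.473, 0.881, 0.001, 0.002]
ft_force: [3.8, 6.8, -2.3]
grip_width: 0.0168
```

Request:
send_rows --pt "0.0005 0 0 0" --pt "0 0 0 0" --pt "0 0 0 0"

```text
clock: 28.7
eef_pos: [0.5354, -0.0822, 0.054]
tool_rot: [-0.473, 0.881, 0.001, 0.003]
ft_force: [3.1, 7.5, -1.8]
grip_width: 0.0172
```

Request:
send_rows --pt "0 0 0 0" --pt "0 0 0 0" --pt "0 0 0 0" --pt "0 0 0 0" --pt "0 0 0 0" --pt "0 0 0 0"

```text
clock: 29.3
eef_pos: [0.5354, -0.0822, 0.054]
tool_rot: [-0.473, 0.881, 0.001, 0.003]
ft_force: [3.8, 8.4, -2.2]
grip_width: 0.0169
```

```bash
python3 -c "
from h import *
ps()"
```

```text
t 29.3 tcp [ 0.5354 -0.0822  0.054 ] xyaw -123.49 q [-0.155  0.461 -0.168  0.94   0.005 -1.142] F [ 3.81  8.41 -2.16] w 0.0169
N 0.2286 L -0.4911 z 0.0540 | F n 9.11 t 1.49 z -2.16 | tq [ 1.599 -0.784 -0.141]
```

About 9 N was held for over 0.9 s without entry. Withdrawing and returning to the cradle.

Request:
send_rows --pt "-0.003 0 0 0" --pt "-0.005 0 0 0" --pt "-0.01 0 0 0" --pt "-0.02 0 0 0" --pt "-0.03 0 0 0" --pt "-0.007 0 -0.03 0" --pt "0 0 -0.036 0" --pt "0 0 0 0.96" --pt "0 0 0 0.96" --pt "0 0 0 0.96" --pt "0 0 0 0.96" --pt "0 0 0 0.96" --pt "0 0 0 0.96" --pt "0 0 0 0"

```text
clock: 30.7
eef_pos: [0.5752, -0.0221, 0.1194]
tool_rot: [-0.203, 0.979, -0.0, -0.0]
ft_force: [0.6, -0.6, -0.5]
grip_width: 0.0171
```

```bash
python3 -c "
from h import *
to([.5305,.2014,.12],-156.5)"
```

```text
t 30.7 tcp [ 0.5752 -0.0221  0.1194] xyaw -156.59 q [-0.038  0.458  0.019  1.133 -0.    -0.447] F [ 0.59 -0.6  -0.46] w 0.0171
tool shift [-0.0478  0.2228 -0.0006]
turn rad (tool z) -0.0015
```

Request:
send_rows --pt "-0.0096 0.0446 0 0" --pt "-0.0096 0.0446 0 0" --pt "-0.0096 0.0446 0 0" --pt "-0.0095 0.0445 0 0" --pt "-0.0095 0.0445 0 0" --pt "0 0 0 0" --pt "0 0 0 0" --pt "0 0 0 0"

```text
clock: 31.5
eef_pos: [0.5306, 0.2005, 0.1195]
tool_rot: [-0.203, 0.979, -0.0, -0.0]
ft_force: [-0.3, -0.8, -1.5]
grip_width: 0.0172
```

```bash
python3 - <<'E'
from h import *
to([.5305,.2014,.05],-156.5)
o=monitor.get_obs();p,d=cams.camera('wrist');cv2.imwrite('pics/w5.png',p)
E
```

```text
t 31.5 tcp [0.5306 0.2005 0.1195] xyaw -156.58 q [ 3.620e-01  4.420e-01 -5.000e-03  1.124e+00 -1.000e-03 -4.700e-02] F [-0.34 -0.81 -1.52] w 0.0172
tool shift [-0.0003  0.0009  0.0695]
turn rad (tool z) -0.0014
```

View pics/w5.png

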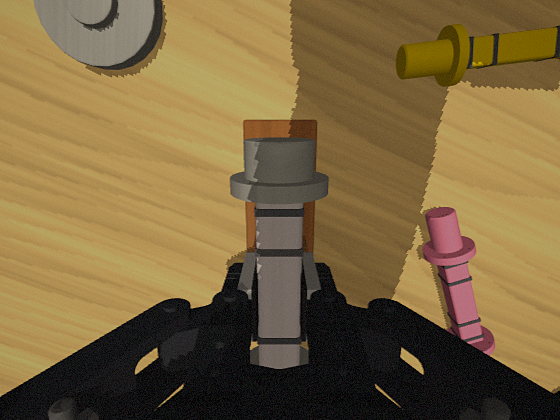

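It is aligned over the cradle (base edges at columns 244–316, gauge at 280). Lowering.

Request:
send_rows --pt "0 0.0008 0.02 0" --pt "0 0 0.025 0" --pt "0 0 0.025 0" --pt "0 0 0.014 0" --pt "0 0 0.004 0" --pt "0 0 0 0" --pt "0 0 0 0"

```text
clock: 32.25
eef_pos: [0.5312, 0.2015, 0.0325]
tool_rot: [-0.202, 0.979, 0.0, 0.001]
ft_force: [-0.0, -0.5, -1.7]
grip_width: 0.017
```

```bash
python3 - <<'E'
from h import *
to([.5305,.2014,.0252],-156.5)
E
```

```text
t 32.25 tcp [0.5312 0.2015 0.0325] xyaw -156.66 q [ 0.363  0.531 -0.113  0.925 -0.    -0.045] F [-0.   -0.46 -1.65] w 0.017
tool shift [0.0007 0.0002 0.0073]
turn rad (tool z) -0.0028
```

Request:
send_rows --pt "0 0 0.002 0" --pt "0 0 0.002 0" --pt "0 0 0.001 0" --pt "0 0 0 0" --pt "0 0 0 0"

```text
clock: 32.75
eef_pos: [0.5302, 0.202, 0.0267]
tool_rot: [-0.203, 0.979, -0.0, 0.0]
ft_force: [0.2, 0.3, -1.4]
grip_width: 0.017
```

Request:
send_rows --pt "0 0 0.001 0" --pt "0 0 0 0" --pt "0 0 0 0"

```text
clock: 33.05
eef_pos: [0.5302, 0.2019, 0.0256]
tool_rot: [-0.203, 0.979, -0.0, -0.0]
ft_force: [0.3, -0.5, -2.2]
grip_width: 0.0174
```

Request:
send_rows --pt "0 0 0.001 0" --pt "0 0 0 0" --pt "0 0 0 0"

```text
clock: 33.35
eef_pos: [0.5303, 0.202, 0.0252]
tool_rot: [-0.203, 0.979, 0.0, 0.0]
ft_force: [-1.3, -0.5, 3.8]
grip_width: 0.0169
```

It is seated (z = 0.0252, upward force). Releasing.

Request:
send_rows --pt "0 0 0 0" --pt "0 0 0 0" --pt "0 0 0 0" --pt "0 0 0 0" --pt "0 0 0 0" --pt "0 0 0 0" --pt "0 0 0 0" --pt "0 0 0 0" --claw 1

```text
clock: 34.15
eef_pos: [0.5302, 0.2019, 0.0246]
tool_rot: [-0.203, 0.979, 0.0, 0.0]
ft_force: [-0.4, -0.4, -0.1]
grip_width: 0.0853
```

Request:
send_rows --pt "0 0 -0.005 0" --pt "0 0 -0.015 0" --pt "0 0 -0.03 0" --pt "0 0 -0.04 0" --pt "0 0 -0.04 0" --pt "0 0 0 0" --pt "0 0 0 0" --pt "0 0 0 0"

```text
clock: 34.95
eef_pos: [0.5294, 0.2016, 0.1537]
tool_rot: [-0.203, 0.979, -0.0, -0.001]
ft_force: [-0.0, -0.1, -0.9]
grip_width: 0.0853
```

```bash
python3 - <<'E'
from h import *
st()
o=monitor.get_obs();p,d=cams.camera('wrist');cv2.imwrite('pics/w6.png',p)
K,Tm=T('wrist',o);P=cloud(K,Tm,d);ok=d>0
hsv=cv2.cvtColor(p,cv2.COLOR_BGR2HSV)
m=ok&(P[...,2]>.047)&(P[...,2]<.068)&(hsv[...,1]<90)&(np.hypot(P[...,0]-.53,P[...,1]-.2)<.1)
q=P[m];ev,V=np.linalg.eigh(np.cov(q[:,:2].T));a=V[:,1]*np.sign(V[0,1]);s=(q[:,:2]-q[:,:2].mean(0))@a
print(q.mean(0),np.degrees(np.arctan2(a[1],a[0])),s.min(),s.max(),q[:,2].max())
print('cen',q[:,:2].mean(0)+(s.max()-.078)*a,q[:,:2].mean(0)+(s.min()+.062)*a)
p,d=cams.camera('scene');cv2.imwrite('pics/s6.png',p)
E
```

```text
t 34.95 tcp [0.5294 0.2016 0.1537] xyaw -156.6 q [ 0.364  0.416  0.048  1.205  0.    -0.045] F [-0.04 -0.09 -0.95] w 0.0853
[0.52860284 0.20139155 0.0517773 ] 23.373029952059344 -0.061813472791440366 0.07712686813574371 0.06224676430075107
cen [0.52780136 0.20104516] [0.52877406 0.20146554]
```

View pics/w6.png

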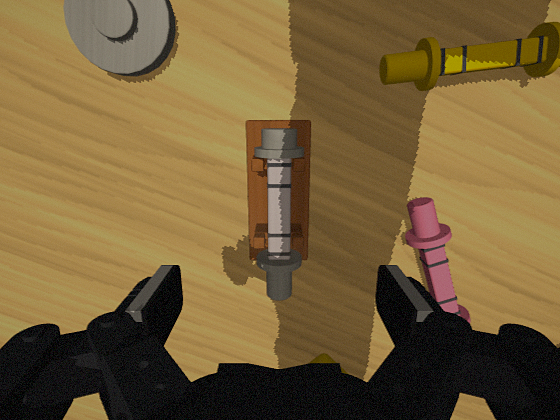

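View pics/s6.png

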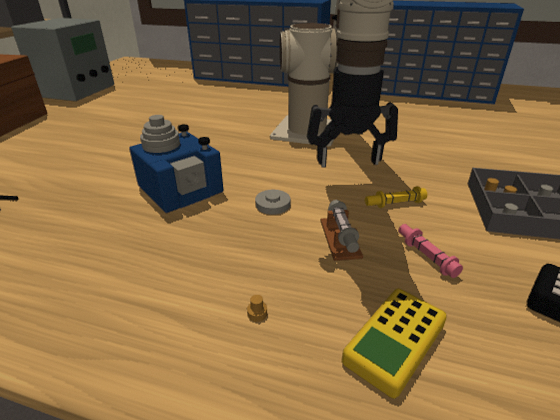

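The gauge lies in the cradle at wrist (280,210) and scene (342,225), at the same pose and height as at the start. The gripper is clear and everything else is unmoved, so I'm handing in.

```bash
python3 -c "
from h import *
print(order.job_done())"
```

```text
the job is handed in; nothing more can be done
None
```

The bore check is done in the order asked, and I handed the job in at about 35 s on the robot clock.

- **Go end:** I found the bore by feeling the walls of the port's recess. The pin then slid in with no noticeable force until the collar met the face, exactly 26 mm past the recess floor. The seating force was about 9 N.
- **No-go end:** I turned the gauge round and pressed it on the bore mouth at the bottom of the recess. It stopped exactly where the recess floor was predicted, so it was refused entry. About 8–9 N was held for 0.9 s.
- **Cradle:** The gauge is back the same way round as it started and released. Its centre is within about 1 mm of the starting spot, level and at the same height. The gripper is 15 cm up and clear.

The largest force I read at the end of any move was about 10 N. In the last pictures the other things on the bench look unmoved.

**Measurements that disagreed:**
- The scene camera read about 4–5 mm away from the top and wrist cameras, so I relied on those two and on touch.
- One force reading during the side search looked like contact but was noise; the next step showed no wall there.
- The wrist camera's reading of the gauge in the grip shifted by 1.8 mm after the half turn, although the picture had not changed. I averaged the two readings.

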